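# Put the forming tools away on the goldsmith's bench

## Task

Put the four bench tools away, each in its own place: the round doming die in the round wooden tray, the square doming block in the square tray, the long swage block in the oblong tray, and the finned cooling block on the finned base, centred, with its fins slid all the way down between the base's fins. Lower each one gently into place instead of dropping it, so that all four lie flat and let go of at the end. Leave the little glass jar standing where it is.

Things in the scene. Friction and masses are not known exactly. Their poses are not given: they have to be found in the camera images.
- round_die: Loose round steel doming die, an upright cylinder 56 mm across and 40 mm high with a hollow 44 mm across and 8 mm deep in its top; 0.45 to 0.7 kg. Origin: centre of its underside, z up.
- square_block: Loose steel doming block, 50 x 50 mm and 40 mm high, with three round hollows of different sizes marked on its flat top; 0.5 to 0.8 kg. Origin: centre of its underside; x and y square to its sides, z up.
- swage_block: Loose long steel block, 34 mm (its x) by 90 mm (its y), 40 mm high, with two grooves 8 mm wide and 10 mm deep along its top; 0.5 to 0.8 kg. Origin: centre of its underside, z up.
- cooling_block: Loose aluminium cooling block, 48 mm high, 0.2 to 0.33 kg: a solid body 53 mm (its x) by 46 mm (its y) fills the upper 26 mm; below it three upright fins, 5 mm thick, at x = -24, 0, +24 mm, with 22 mm deep gaps open below. The fins run 70 mm along y; their ends, 46 mm high, stand out 12 mm beyond the body. Origin: centre of its underside (foot of the middle fin), z up.
- round_tray: Fixed round tray of light wood, 84 mm across outside, 74 mm inside, 14 mm high, floor 5 mm above its underside. Origin: centre of its underside, z up. For the round doming die.
- square_tray: Fixed square tray of light wood, 76 x 76 mm outside, 66 x 66 mm inside, 14 mm high, floor 5 mm above its underside. Origin: centre of its underside; x and y square to its sides, z up. For the square doming block.
- oblong_tray: Fixed oblong tray of light wood, 60 mm (its x) by 116 mm (its y) outside, 50 x 106 mm inside, 14 mm high, floor 5 mm above its underside. Origin: centre of its underside, z up. For the swage block.
- finned_base: Fixed aluminium plate 84 x 84 mm, 6 mm thick, with four upright fins 5 mm thick and 80 mm long along its y, at x = -36, -12, +12, +36 mm, tops 26 mm above its underside. Origin: centre of its underside, z up. For the cooling block: centred, its three fins enter the three 19 mm gaps with 7 mm to spare each side and rest on the plate, 6 mm above the underside.
- jar: Loose small clear jar with a steel lid, 40 mm across and 60 mm high, standing among the tools. Not to be disturbed. Origin: centre of its underside, z up.
Not all that is in view belongs to the job. What is shaped like the square_block but yellow is not meant. Leave any green look-alike of the round_die alone.

How it is judged:
At the end, for the whole second after the job is handed in: Each tool rests released and still in its own place: underside within 4 mm of the tray floor (cooling block: the base plate), tilt under 0.1 rad, centre within 12 mm (round), 14 mm (square, long) or 17 mm (cooling block) of the place's centre. Jar upright, within 40 mm of its start (horizontal distance between round_die and round_tray below 0.012 m and z of round_die in the frame of round_tray between 0.001 and 0.009 m and angle between each of round_die, square_block, swage_block, cooling_block's own z axis and vertical below 0.1 rad and linear speed of each of round_die, square_block, swage_block, cooling_block below 0.02 m/s and contact force between each of round_die, square_block, swage_block, cooling_block and the fingers below 0.1 N and horizontal distance between square_block and square_tray below 0.014 m and z of square_block in the frame of square_tray between 0.001 and 0.009 m and horizontal distance between swage_block and oblong_tray below 0.014 m and z of swage_block in the frame of oblong_tray between 0.001 and 0.009 m and horizontal distance between cooling_block and finned_base below 0.017 m and z of cooling_block in the frame of finned_base between 0.002 and 0.01 m and angle between jar's own z axis and vertical below 0.3 rad and distance of jar from where it was at the start of the episode below 0.04 m); the robot touches nothing.
It fails at once if a tool is dropped into its place: it moves faster than 0.6 m/s within the last 30 mm above it ((horizontal distance between round_die and round_tray below 0.04 m and z of round_die in the frame of round_tray below 0.03 m and linear speed of round_die above 0.6 m/s) or (horizontal distance between square_block and square_tray below 0.04 m and z of square_block in the frame of square_tray below 0.03 m and linear speed of square_block above 0.6 m/s) or (horizontal distance between swage_block and oblong_tray below 0.04 m and z of swage_block in the frame of oblong_tray below 0.03 m and linear speed of swage_block above 0.6 m/s) or (horizontal distance between cooling_block and finned_base below 0.04 m and z of cooling_block in the frame of finned_base below 0.03 m and linear speed of cooling_block above 0.6 m/s)).
It fails at once if the jar is tipped (more than 0.3 rad) or pushed away (more than 40 mm) (not (angle between jar's own z axis and vertical below 0.3 rad and distance of jar from where it was at the start of the episode below 0.04 m)).
It also fails if it takes over 128 s, if anything falls off the work surface, if the arm or the gripper's body presses on something with over 40 N, if the wrist force passes 120 N, or if a joint passes its speed limit or range.

## Robot

A 7-joint arm with a two-finger parallel gripper is mounted at the origin on the work surface. World frame = base frame: x ahead of the robot, y to its left, z up, the work surface at z = 0. Lengths are in m, angles in rad, forces in N, time in s.
With the tool pointing down it reaches from about 0.425 to 0.875 m from the base axis. Payload 8.4 kg.
Tool frame: the origin (TCP) lies at the very end of the fingers, on their centre line; the grasp point (between the pads) lies 19 mm behind it; z points along the fingers, y is the line along which they close (so a half turn about z gives the same grasp; the last joint's range is limited). The gripper opens to 85 mm and grips with 20 to 120 N. Pads are 22 mm wide; open, the fingers measure 114 mm over their backs; the gripper's body (76 mm by 85 mm) begins 54 mm behind the grasp point. The pads swing forward as they close: fully open they stand 13 mm farther back than shut.
Start: joints at [1.089, 0.333, 0.04, 1.465, -0.013, 1.343, -0.059], TCP at [0.243, -0.603, 0.201] pointing down, gripper open.
Joint ranges: [-2.58, 2.58], [-0.38, 2.09], [-1.3, 1.39], [0.25, 2.4], [-1.5, 4.64], [0.08, 2.09], [-2.65, 2.65]. Speed limits (rad/s): [2.22, 2.22, 2.79, 2.79, 3.14, 3.14, 3.14].

## Interface

Orientations are given as a unit quaternion [w, x, y, z].
In Python, from station import manip gives the robot as it stands.
- The arm moves only by the shell command python3 -m creep 'ROWS' [FORCE]. ROWS is JSON, a list of rows, each a list of 7 numbers: the turn, a rotation vector about the tool's x, y, z in rad, then the shift along the tool's x, y, z in mm, then the opening, from 0 (shut) to 1 (fully open). A call has 1 to 8 rows; each row is the pose to reach, as a shift and turn from the pose commanded when the call began, along the tool's axes at that moment; what a row does not reach only later rows make up. A row lasts 1/8 s, in which the tool goes at most 62.5 mm and 10.7 degrees, less where a joint would pass 70% of its speed; a pose out of reach is approached as far as the arm can. A call with a gripper value outside its range is refused whole. The fingers move at their own pace and stop on an object; FORCE is the grip in N (left out, the last holds). Time passes only in rows, so rows that repeat a pose let the fingers close. It gives the time, the measured TCP pose, the force, the opening and the grip force at its end, in the units of the state.
- manip.get_obs(): the state, without advancing time (a new reading comes with each control period).
- manip.snapshot(name): name is "scene" or "top"; returns a dict with "img" (400x640x3 uint8, blue, green, red), "K" (3x3 intrinsics, pixels), "k1" (the pictures are not rectified: a ray, as slopes to the right and down, at radius r is drawn at 1 + k1 r^2 times it, then the intrinsics apply), "R" (3x3) and "t" (3): a world point X has camera coordinates R X + t. Camera axes: x right, y down, z forward; pixel columns grow to the right and rows downward; lengths in m; the calibration is good to about 2 mm. A picture is of the moment at which its call begins. There is no depth.
- manip.close_job(): hands the job in; it is judged then, once.
The state is a dict: "time": time; "q": joint angles; "qd": joint speeds; "effort": joint torques, N m; "position": TCP position; "ee_rot": TCP orientation; "ft_force": force on the tool from outside, world axes, zero at the start; "ft_torque": the same for the moment, N m; "gripper_width": finger opening in m; "grasp_force": force on a finger pad.
Only numpy, scipy, OpenCV 4.12 (cv2) and the standard library are available. Lean on these libraries where they do the work, as an engineer would, in place of code of your own. Each camera call takes 0.05 s, during which the arm holds its last target. There are 200 camera calls.

## Working session

There is one attempt and no reset: what is moved stays moved. The work goes in short steps, Python scripts to look and compute and a shell command to move; the robot and the scene stay as the last step left them, time stands still between calls to the robot, and variables do not carry over. Pictures are saved under pics/ and viewed, at most 14 in all, crops included, and the job is handed in when it is done.

```bash
ls; mkdir -p pics
cat > h.py <<'E'
import numpy as np,cv2,pickle
def und(c,px):
    K=c["K"];px=np.atleast_2d(px).astype(float)
    return cv2.undistortPoints(px.reshape(-1,1,2),K,np.array([c["k1"],0,0,0,0.])).reshape(-1,2)
def rays(c,px):
    s=und(c,px);R=np.array(c["R"]);t=np.array(c["t"])
    d=np.c_[s,np.ones(len(s))]@R
    return -R.T@t,d
def plane(c,px,z):
    o,d=rays(c,px);return o+d*((z-o[2])/d[:,2:])
def tri(c1,p1,c2,p2):
    o1,d1=rays(c1,p1);o2,d2=rays(c2,p2);out=[]
    for a,b in zip(d1,d2):
        s,_,_,_=np.linalg.lstsq(np.c_[a,-b],o2-o1,rcond=None)
        A=o1+a*s[0];B=o2+b*s[1];out.append(np.r_[(A+B)/2,np.linalg.norm(A-B)])
    return np.array(out)
E
python3 - <<'E'
from station import manip
import cv2,pickle
d={n:manip.snapshot(n) for n in("scene","top")}
pickle.dump(d,open("s0.pkl","wb"))
for n in d:
    cv2.imwrite(f"pics/{n}0.png",d[n]["img"]);c=d[n];import numpy as np
    print(n,np.array(c["K"]).round(1).tolist(),c["k1"],(-np.array(c["R"]).T@np.array(c["t"])).round(3),np.array(c["R"]).round(2).tolist())
o=manip.get_obs();print(o["position"],o["ee_rot"],o["time"],o["gripper_width"])
E
```

```text
pics
scene [[478.1, 0.0, 325.1], [0.0, 478.1, 198.4], [0.0, 0.0, 1.0]] -0.13414855436302223 [ 1.375 -0.276  0.673] [[0.31, 0.95, -0.0], [0.53, -0.18, -0.83], [-0.79, 0.26, -0.56]]
top [[394.7, 0.0, 324.2], [0.0, 394.7, 199.1], [0.0, 0.0, 1.0]] -0.020726802538299716 [0.345 0.006 1.041] [[0.01, -1.0, 0.02], [-0.99, -0.01, -0.15], [0.15, -0.02, -0.99]]
[ 0.24256821 -0.60254001  0.2006149 ] [-7.09207541e-04  9.81741929e-01  1.90216295e-01 -2.06034624e-04] 0.1 0.08560511073856016
```

View pics/scene0.png

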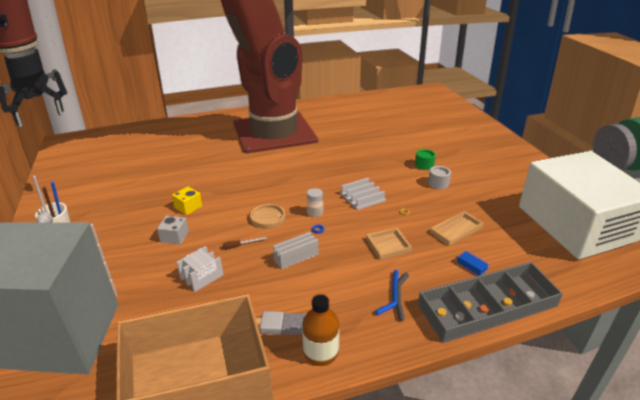

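View pics/top0.png

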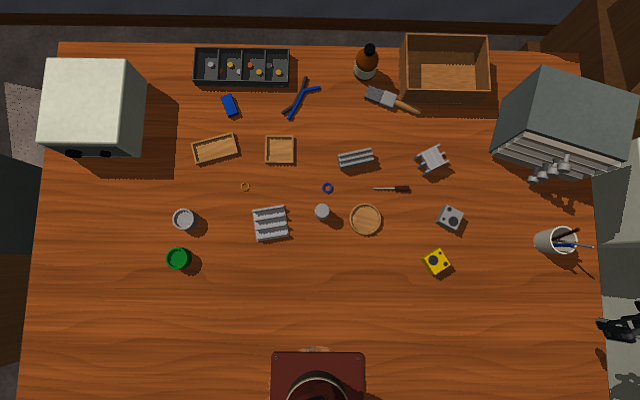

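The scene view shows the round die (440,177), green look-alike (425,159), finned base (362,193), jar (315,203), round tray (267,215), square block (173,229), yellow look-alike (187,200), cooling block (201,267), swage (296,249), square tray (388,243) and oblong tray (456,228). In the top view the same things are at: die (184,220), base (270,223), jar (322,212), round tray (365,220), square block (451,217), cooling block (432,160), swage (356,158), square tray (280,150), oblong tray (216,148). I'll enlarge both to pick corners.

Run:
```python
import cv2,pickle,numpy as np
d=pickle.load(open("s0.pkl","rb"))
def tile(im,cs,w,h,s,cols,name):
    ts=[]
    for (x,y) in cs:
        t=cv2.resize(im[y:y+h,x:x+w],None,fx=s,fy=s,interpolation=cv2.INTER_CUBIC)
        for k in range(0,w,10):
            cv2.line(t,(k*s,0),(k*s,4 if k%50 else 9),(0,255,255),1)
        for k in range(0,h,10): cv2.line(t,(0,k*s),(4,k*s),(0,255,255),1)
        cv2.putText(t,f"{x},{y}",(8,18),0,.4,(0,255,255),1);cv2.rectangle(t,(0,0),(w*s-1,h*s-1),(0,0,0),1);ts.append(t)
    cv2.imwrite(name,np.vstack([np.hstack(ts[i:i+cols]) for i in range(0,len(ts),cols)]))
T=[(160,200),(245,200),(335,197),(425,195),(405,138),(330,138),(255,128),(190,125)]
tile(d["top"]["img"],T,50,50,4,4,"pics/t1.png")
S=[(415,155),(335,172),(240,192),(148,207),(173,240),(270,225),(362,222),(428,205)]
tile(d["scene"]["img"],S,56,46,3,4,"pics/s1.png")
```

```text
(no output)
```

View pics/t1.png

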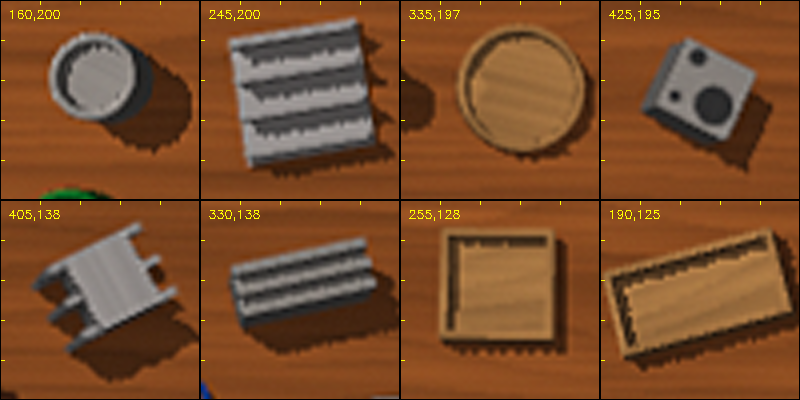

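View pics/s1.png

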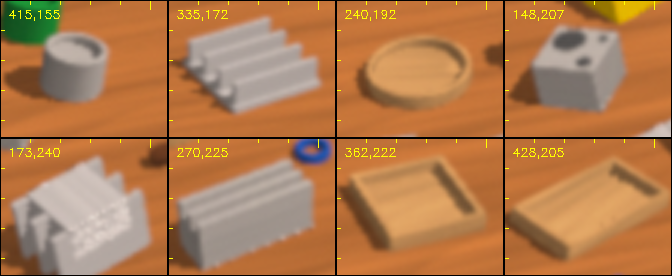

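Run:
```python
import cv2,pickle,numpy as np
d=pickle.load(open("s0.pkl","rb"))
def t(n,x,y,w,h):
    im=cv2.resize(d[n]["img"][y:y+h,x:x+w],(400,300),interpolation=cv2.INTER_CUBIC);s=400//w
    for k in range(0,w,5): cv2.line(im,(k*s,0),(k*s,4 if k%10 else 9),(0,255,255),1)
    for k in range(0,h,5): cv2.line(im,(0,k*s),(4 if k%10 else 9,k*s),(0,255,255),1)
    cv2.putText(im,f"{n}{x},{y}",(250,290),0,.4,(0,255,255),1);return im
a=[t("top",246,202,50,37),t("scene",338,173,50,37),t("top",407,138,50,37),t("scene",174,242,50,37)]
cv2.imwrite("pics/z.png",np.vstack([np.hstack(a[:2]),np.hstack(a[2:])]))
```

```text
(no output)
```

View pics/z.png

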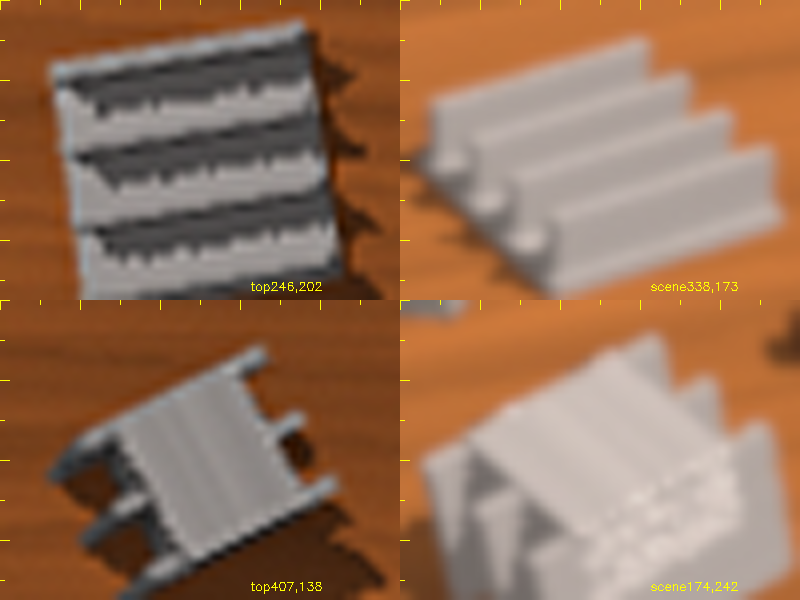

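The enlarged view shows the base's four fin tops and the top corners of the cooling block clearly in both views. Now I'll triangulate the picked corners.

```bash
cat > m.py <<'E'
from h import *
d=pickle.load(open("s0.pkl","rb"));T,S=d["top"],d["scene"]
def px(p,o,s): 
    p=np.array(p,float);return (p+.5)/s-.5+np.array(o)
def go(n,a,b):
    best=min((tri(T,a,S,np.roll(b,k,0)) for k in range(len(b))),key=lambda r:r[:,3].max())
    c=best[:,:3].mean(0);e=np.roll(best,-1,0)-best
    print(n,"c",(c*1000).round(1),"res",(best[:,3]*1000).round(1),"z",(best[:,2]*1000).round(),"edges",(np.linalg.norm(e[:,:2],axis=1)*1000).round(),"yaw",np.degrees(np.arctan2(e[:,1],e[:,0])).round(1))
go("sq",px([(88,40),(156,75),(130,141),(60,104)],(425,195),4),px([(29,65),(56,27),(121,36),(100,76)],(148,207),3))
z=(8,300/37)
go("cool",px([(122,132),(233,72),(303,190),(193,257)],(407,138),z),px([(340,160),(195,245),(70,135),(212,55)],(174,242),z))
go("base",px([(50,72),(305,25),(340,265),(83,298)],(246,202),z),px([(372,150),(155,215),(35,100),(248,42)],(338,173),z))
go("swage",px([(30,68),(164,38),(176,84),(43,112)],(330,138),4),px([(145,43),(36,81),(10,63),(120,24)],(270,225),3))
go("sqtray",px([(40,30),(154,30),(154,141),(40,141)],(255,128),4),px([(150,74),(54,102),(12,40),(104,20)],(362,222),3))
go("obl",px([(8,75),(170,31),(195,111),(26,157)],(190,125),4),px([(164,44),(64,110),(4,74),(114,20)],(428,205),3))
go("die",px([(93,76)],(160,200),4),px([(75,51)],(415,155),3))
go("rtray",px([(122,88)],(335,197),4),px([(81,66)],(240,192),3))
t=plane(T,[(322,209)],.06);print("jar",t.round(3),tri(T,[(322,210)],S,[(314.5,192)]).round(3))
E
python3 m.py
```

```text
sq c [ 457.7 -339.6   36.2] res [9.2 1.4 4.4 8.1] z [34. 37. 38. 36.] edges [52. 48. 52. 47.] yaw [-116.5  154.2   62.6  -25.3]
cool c [ 612.4 -294.6   44.8] res [7.2 6.  0.3 1.2] z [42. 42. 48. 47.] edges [43. 47. 43. 49.] yaw [ -61.5 -150.8  121.    29. ]
base c [440.3 128.   25.3] res [1.5 4.3 6.2 2.5] z [24. 28. 25. 24.] edges [83. 77. 81. 73.] yaw [ -78.6 -170.9   98.5   10.2]
swage c [613.  -92.4  39.8] res [0.9 4.2 1.1 0.1] z [39. 44. 39. 37.] edges [88. 31. 89. 30.] yaw [ -76.3 -161.7  103.1   17.7]
sqtray c [638.3 110.8  10.1] res [0.4 0.5 1.5 1.6] z [13. 10.  9.  8.] edges [77. 77. 76. 75.] yaw [ -88.2 -179.    90.8    1.1]
obl c [638.2 283.7  12.1] res [5.3 1.  0.1 6.9] z [20. 10.  8. 10.] edges [111.  59. 119.  54.] yaw [ -71.9 -160.5  105.9   12.2]
die c [443.9 346.8  34.9] res [0.] z [35.] edges [0.] yaw [0.]
rtray c [ 453.  -121.2   11. ] res [0.4] z [11.] edges [0.] yaw [0.]
jar [[ 0.471 -0.007  0.06 ]] [[ 0.468 -0.006  0.058  0.001]]
```

```bash
cat > plan.py <<'E'
import sys,numpy as np
from scipy.spatial.transform import Rotation as Ro
from station import manip
# plan.py x y z(mm) closing_yaw(deg): turn+shift in tool axes
x,y,z,a=map(float,sys.argv[1:5]);o=manip.get_obs()
q=o["ee_rot"];R=Ro.from_quat([q[1],q[2],q[3],q[0]])
a=np.radians(a);yv=np.array([np.cos(a),np.sin(a),0]);zv=np.array([0,0,-1.]);xv=np.cross(yv,zv)
W=Ro.from_matrix(np.c_[xv,yv,zv])
s=R.inv().apply(np.array([x,y,z])-np.array(o["position"])*1000)
c=R.as_matrix()[:,1]
print("turn",(R.inv()*W).as_rotvec().round(3),"shift",s.round(1),"| yaw",np.degrees(np.arctan2(c[1],c[0])).round(1),"q",np.round(o["q"],2),"t",o["time"])
E
python3 plan.py 458 -340 160 -116; python3 plan.py 458 -340 160 64
```

```text
turn [-0.001  0.001  0.837] shift [ 297.9 -163.    40.8] | yaw -68.1 q [ 1.09  0.33  0.04  1.47 -0.01  1.34 -0.06] t 0.1
turn [-1.000e-03 -2.000e-03 -2.305e+00] shift [ 297.9 -163.    40.8] | yaw -68.1 q [ 1.09  0.33  0.04  1.47 -0.01  1.34 -0.06] t 0.1
```

```bash
python3 -m creep '[[0,0,0.837,298,-163,40,1],[0,0,0.837,298,-163,40,1],[0,0,0.837,298,-163,40,1],[0,0,0.837,298,-163,40,1],[0,0,0.837,298,-163,40,1],[0,0,0.837,298,-163,40,1],[0,0,0.837,298,-163,40,1],[0,0,0.837,298,-163,40,1]]' 80; python3 plan.py 458 -340 16 -116
```

```text
time: 1.1
position: [0.4577, -0.341, 0.1612]
ee_rot: [0.0, 0.974, -0.225, -0.0]
ft_force: [0.3, -1.1, -0.7]
gripper_width: 0.085
grasp_force: 0.0
turn [ 0.     0.001 -0.001] shift [-1.000e-01 -1.100e+00  1.452e+02] | yaw -116.0 q [ 0.62  0.2  -0.07  1.71  0.01  1.23 -1.48] t 1.1
```

```bash
python3 -m creep '[[0,0,0,0,-1,50,1],[0,0,0,0,-1,90,1],[0,0,0,0,-1,120,1],[0,0,0,0,-1,140,1],[0,0,0,0,-1,145,1],[0,0,0,0,-1,145,1]]' 80
python3 -m creep '[[0,0,0,0,0,0,0],[0,0,0,0,0,0,0],[0,0,0,0,0,0,0],[0,0,0,0,0,0,0],[0,0,0,0,0,0,0],[0,0,0,0,0,0,0]]' 80
python3 -m creep '[[0,0,0,0,0,-15,0],[0,0,0,0,0,-40,0],[0,0,0,0,0,-80,0],[0,0,0,0,0,-120,0],[0,0,0,0,0,-130,0],[0,0,0,0,0,-130,0]]' 80
python3 plan.py 638 111 146 -89
```

```text
time: 1.85
position: [0.4583, -0.3405, 0.0168]
ee_rot: [0.0, 0.974, -0.226, 0.0]
ft_force: [-0.3, -0.6, 0.1]
gripper_width: 0.0856
grasp_force: 0.0
time: 2.6
position: [0.4587, -0.3395, 0.0164]
ee_rot: [-0.0, 0.974, -0.225, -0.0]
ft_force: [-0.9, 0.1, 0.1]
gripper_width: -0.0002
grasp_force: 0.0
time: 3.35
position: [0.4591, -0.3398, 0.1474]
ee_rot: [0.0, 0.974, -0.225, 0.001]
ft_force: [0.1, -0.1, -0.2]
gripper_width: -0.0
grasp_force: 0.0
turn [ 0.001 -0.002 -0.472] shift [ -37.  -483.5    1.2] | yaw -116.0 q [ 0.62  0.21 -0.07  1.73  0.02  1.2  -1.48] t 3.35
```

Missed: the fingers closed fully. Time to look.

```bash
cat > look.py <<'E'
import sys,cv2,pickle,numpy as np
from station import manip
# look.py tag  tx ty sx sy : crops 80x60 at 5x of both views
tag=sys.argv[1];b=list(map(int,sys.argv[2:6]))
d={n:manip.snapshot(n) for n in("top","scene")};pickle.dump(d,open(tag+".pkl","wb"))
a=[]
for n,(x,y) in zip(d,(b[:2],b[2:])):
    im=cv2.resize(d[n]["img"][y:y+75,x:x+80],(400,375),interpolation=cv2.INTER_CUBIC)
    for k in range(0,80,10): cv2.line(im,(k*5,0),(k*5,6),(0,255,255),1);cv2.line(im,(0,k*5),(6,k*5),(0,255,255),1)
    a.append(im)
cv2.imwrite(f"pics/{tag}.png",np.hstack(a))
E
python3 look.py g1 410 180 130 180
```

```text
(no output)
```

View pics/g1.png

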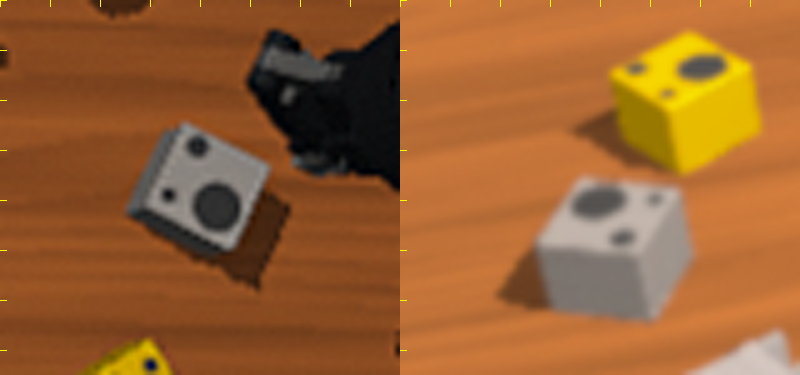

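Run:
```python
from h import *
def proj(c,X):
    R=np.array(c["R"]);t=np.array(c["t"]);return cv2.projectPoints(np.array([X],float),cv2.Rodrigues(R)[0],t,np.array(c["K"]),np.array([c["k1"],0,0,0,0.]))[0].ravel().round(1)
a=pickle.load(open("s0.pkl","rb"));b=pickle.load(open("g1.pkl","rb"))
for n in("top","scene"): print(n,proj(a[n],[.2426,-.6025,.2006]),proj(b[n],[.459,-.340,.147]),proj(b[n],[.459,-.340,.22]), np.abs(np.array(a[n]["t"])-np.array(b[n]["t"])).max())
A=np.hstack([b["top"]["img"][130:290,400:600],b["scene"]["img"][70:230,90:290]])
cv2.imwrite("pics/g2.png",cv2.resize(A,(800,320)))
```

```text
top [602.5 311.2] [466.9 211.2] [479.9 207.1] 0.0
scene [ 45.6 136.1] [162.4 181.9] [155.9 151.5] 0.0
```

View pics/g2.png

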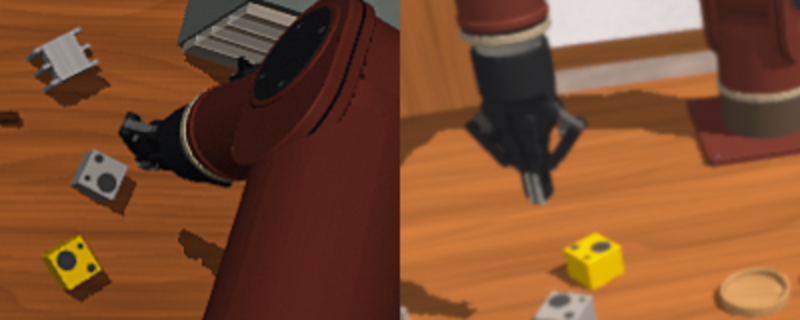

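Run:
```python
from h import *
def proj(c,X):
    return cv2.projectPoints(np.array([X],float),cv2.Rodrigues(np.array(c["R"]))[0],np.array(c["t"]),np.array(c["K"]),np.array([c["k1"],0,0,0,0.]))[0].ravel().round(1)
a=pickle.load(open("s0.pkl","rb"));b=pickle.load(open("g1.pkl","rb"))
for n in("top","scene"): print(n,"base",proj(a[n],[0,0,0]),proj(a[n],[.1,.1,0]),proj(a[n],[.1,-.1,0]))
S=b["scene"]
for z in (.10,.147,.18,.2):
    X=plane(S,[(158.5,172)],z);print(z,X.round(3),proj(b["top"],X[0]))
S=a["scene"]
for z in (.15,.2,.25): print(z,plane(S,[(33,108)],z).round(3),proj(a["top"],plane(S,[(33,108)],z)[0]))
f=a["scene"]["img"][0:130,0:130];g=a["top"]["img"][270:400,510:640]
cv2.imwrite("pics/g3.png",cv2.resize(np.hstack([f,g,b["top"]["img"][130:260,420:550]]),(798,266)))
```

```text
top base [316.4 399.6] [277.3 357.4] [356.6 358. ]
scene base [273.6 131.7] [312.4 140.5] [248.6 150.2]
0.1 [[ 0.327 -0.353  0.1  ]] [467.3 268.9]
0.147 [[ 0.413 -0.347  0.147]] [470.8 231.2]
0.18 [[ 0.474 -0.343  0.18 ]] [473.3 203. ]
0.2 [[ 0.51 -0.34  0.2 ]] [474.9 185.2]
0.15 [[-0.112 -0.716  0.15 ]] [649.5 477.4]
0.2 [[ 0.031 -0.674  0.2  ]] [643.8 416.7]
0.25 [[ 0.173 -0.632  0.25 ]] [637.2 350.5]
```

View pics/g3.png

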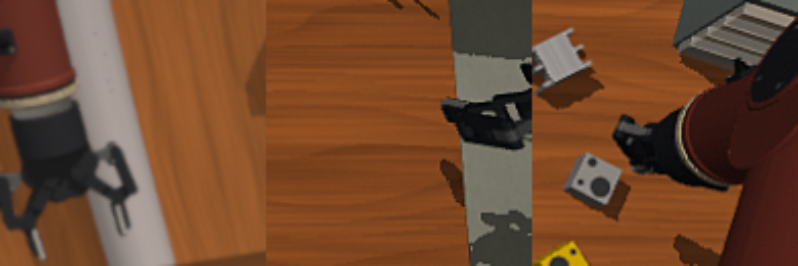

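```bash
python3 plan.py 450 -235 147 -116
```

```text
turn [-0.     0.002 -0.   ] shift [-53.1 -90.   -1.5] | yaw -116.0 q [ 0.62  0.21 -0.07  1.73  0.02  1.2  -1.48] t 3.45
```

```bash
python3 -m creep '[[0,0,0,-53,-90,0,0],[0,0,0,-53,-90,0,0],[0,0,0,-53,-90,50,0],[0,0,0,-53,-90,100,0],[0,0,0,-53,-90,120,0],[0,0,0,-53,-90,130,0],[0,0,0,-53,-90,130,0],[0,0,0,-53,-90,130,0]]' 80; python3 look.py g4 380 160 180 160
```

```text
time: 4.45
position: [0.4512, -0.2357, 0.0172]
ee_rot: [0.0, 0.974, -0.225, 0.001]
ft_force: [-0.2, 0.9, 0.2]
gripper_width: 0.0
grasp_force: 0.0
```

View pics/g4.png

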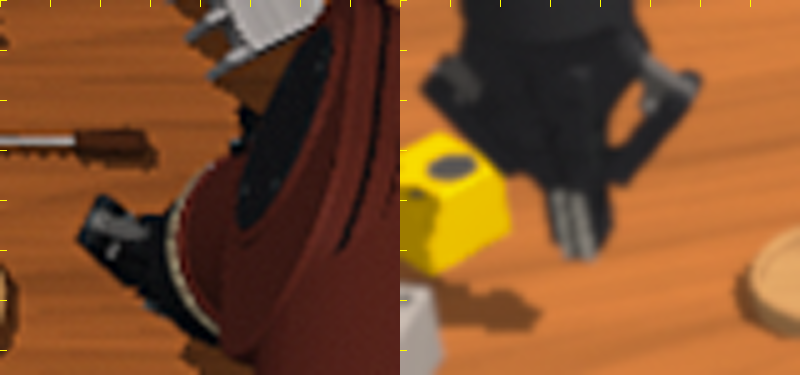

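The right crop shows the closed fingertips at scene pixel (215.6, 212.4), with a gap to their shadow, so they hover above the table although z reads 17 mm. I'll feel for the table in small steps.

```bash
python3 - <<'E'
from h import *
b=pickle.load(open("g4.pkl","rb"))
for z in (.017,.03,.04,.05,.06): print(z,plane(b["scene"],[(215.6,212.4)],z).round(3))
E
python3 -m creep '[[0,0,0,0,0,4,0],[0,0,0,0,0,8,0],[0,0,0,0,0,12,0],[0,0,0,0,0,12,0]]'
python3 -m creep '[[0,0,0,0,0,2,0],[0,0,0,0,0,4,0],[0,0,0,0,0,6,0],[0,0,0,0,0,6,0]]'
python3 -m creep '[[0,0,0,0,0,2,0],[0,0,0,0,0,4,0],[0,0,0,0,0,6,0],[0,0,0,0,0,6,0]]'
```

```text
0.017 [[ 0.418 -0.238  0.017]]
0.03 [[ 0.437 -0.238  0.03 ]]
0.04 [[ 0.452 -0.239  0.04 ]]
0.05 [[ 0.466 -0.24   0.05 ]]
0.06 [[ 0.481 -0.24   0.06 ]]
time: 5.05
position: [0.4503, -0.2352, 0.0039]
ee_rot: [-0.0, 0.974, -0.225, -0.0]
ft_force: [0.6, 1.0, -0.3]
gripper_width: -0.0001
grasp_force: 0.0
time: 5.55
position: [0.4505, -0.2353, -0.0017]
ee_rot: [-0.0, 0.974, -0.225, -0.0]
ft_force: [0.1, 0.5, 0.5]
gripper_width: -0.0001
grasp_force: 0.0
time: 6.05
position: [0.4505, -0.2353, -0.0078]
ee_rot: [-0.0, 0.974, -0.225, -0.0]
ft_force: [-0.2, -0.0, -0.1]
gripper_width: -0.0002
grasp_force: 0.0
```

```bash
python3 -m creep '[[0,0,0,0,0,3,0],[0,0,0,0,0,6,0],[0,0,0,0,0,9,0],[0,0,0,0,0,9,0]]'
python3 -m creep '[[0,0,0,0,0,2,0],[0,0,0,0,0,3,0],[0,0,0,0,0,3,0]]'
python3 -m creep '[[0,0,0,0,0,2,0],[0,0,0,0,0,3,0],[0,0,0,0,0,3,0]]'
```

```text
time: 6.55
position: [0.4504, -0.2353, -0.0169]
ee_rot: [-0.0, 0.974, -0.225, -0.0]
ft_force: [-0.6, -1.2, 0.2]
gripper_width: -0.0
grasp_force: 0.0
time: 6.92
position: [0.4506, -0.2354, -0.0197]
ee_rot: [-0.0, 0.974, -0.225, -0.0]
ft_force: [0.1, 0.1, -0.5]
gripper_width: -0.0001
grasp_force: 0.0
time: 7.3
position: [0.4505, -0.2353, -0.0227]
ee_rot: [-0.0, 0.974, -0.225, -0.0]
ft_force: [0.7, -0.4, 0.1]
gripper_width: -0.0
grasp_force: 0.0
```

```bash
python3 -m creep '[[0,0,0,0,0,1,0],[0,0,0,0,0,2,0],[0,0,0,0,0,2,0]]'
python3 -m creep '[[0,0,0,0,0,1,0],[0,0,0,0,0,2,0],[0,0,0,0,0,2,0]]'
```

```text
time: 7.68
position: [0.4506, -0.2353, -0.0247]
ee_rot: [-0.0, 0.974, -0.225, -0.0]
ft_force: [-1.4, -0.3, -0.6]
gripper_width: -0.0001
grasp_force: 0.0
time: 8.05
position: [0.4505, -0.2353, -0.0267]
ee_rot: [-0.0, 0.974, -0.225, -0.0]
ft_force: [0.4, 0.2, 0.5]
gripper_width: 0.0002
grasp_force: 0.0
```

```bash
python3 -m creep '[[0,0,0,0,0,1,0],[0,0,0,0,0,2,0],[0,0,0,0,0,2,0]]'
python3 -m creep '[[0,0,0,0,0,1,0],[0,0,0,0,0,2,0],[0,0,0,0,0,2,0]]';  python3 look.py g5 380 160 180 160
```

```text
time: 8.43
position: [0.4506, -0.2354, -0.0287]
ee_rot: [-0.0, 0.974, -0.225, -0.0]
ft_force: [-0.5, -0.4, -0.3]
gripper_width: -0.0001
grasp_force: 0.0
time: 8.8
position: [0.4507, -0.2354, -0.0298]
ee_rot: [0.0, 0.974, -0.225, -0.0]
ft_force: [-5.1, 1.5, 12.1]
gripper_width: 0.0003
grasp_force: 5.9
```

View pics/g5.png

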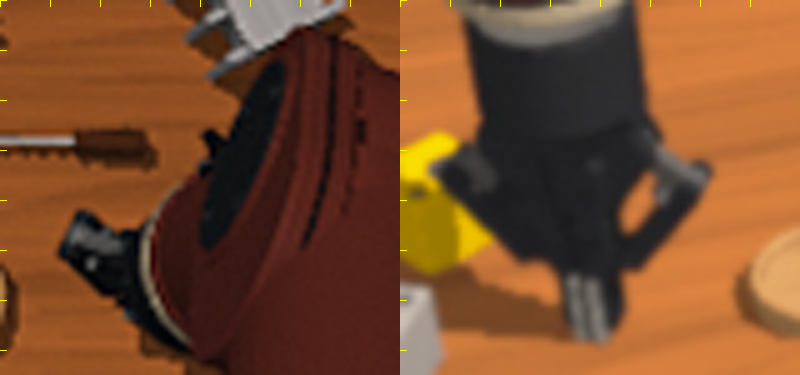

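The tips touch the table at a reported z of about -29.5 mm, with the tip at scene pixel (218.4, 227.6). So the true tip height is the reported z + 29.5 mm.

```bash
python3 - <<'E'
from h import *
b=pickle.load(open("g5.pkl","rb"));print(plane(b["scene"],[(215.6,227.6),(218.4,227.6),(221,227)],0).round(4))
E
python3 plan.py 458 -340 110 -116
```

```text
[[ 0.4551 -0.2446  0.    ]
 [ 0.4571 -0.2383  0.    ]
 [ 0.4567 -0.2322  0.    ]]
turn [ 0.    -0.    -0.001] shift [  52.5   90.7 -139.8] | yaw -116.0 q [ 0.51  0.31 -0.13  2.03  0.06  0.81 -1.68] t 8.9
```

```bash
sed -i 's/np.array(\[x,y,z\])/np.array([x,y,z-29.5])/' plan.py
python3 -m creep '[[0,0,0,0,0,-60,1],[0,0,0,0,0,-110,1],[0,0,0,20,30,-140,1],[0,0,0,52,90,-140,1],[0,0,0,52,90,-140,1],[0,0,0,52,90,-140,1],[0,0,0,52,90,-140,1]]' 80; python3 plan.py 458 -340 14 -116
```

```text
time: 9.78
position: [0.4581, -0.3374, 0.1091]
ee_rot: [-0.0, 0.975, -0.224, -0.0]
ft_force: [0.4, -0.3, 0.3]
gripper_width: 0.0854
grasp_force: 0.0
turn [-0.001  0.001  0.001] shift [  1.1   2.5 124.6] | yaw -115.9 q [ 0.62  0.24 -0.07  1.78  0.02  1.12 -1.48] t 9.775
```

```bash
python3 -m creep '[[0,0,0,1,1,50,1],[0,0,0,1,1,80,1],[0,0,0,1,1,105,1],[0,0,0,1,1,120,1],[0,0,0,1,1,124,1],[0,0,0,1,1,124,1]]' 80
python3 -m creep '[[0,0,0,0,0,0,0],[0,0,0,0,0,0,0],[0,0,0,0,0,0,0],[0,0,0,0,0,0,0],[0,0,0,0,0,0,0],[0,0,0,0,0,0,0]]' 80
python3 -m creep '[[0,0,0,0,0,-10,0],[0,0,0,0,0,-35,0],[0,0,0,0,0,-75,0],[0,0,0,0,0,-100,0],[0,0,0,0,0,-100,0]]' 80
python3 plan.py 638 111 114 -89
```

```text
time: 10.52
position: [0.4588, -0.3404, -0.014]
ee_rot: [0.0, 0.974, -0.225, 0.0]
ft_force: [-0.2, -0.5, 0.0]
gripper_width: 0.0854
grasp_force: 0.0
time: 11.28
position: [0.4589, -0.341, -0.0134]
ee_rot: [0.0, 0.974, -0.225, 0.001]
ft_force: [-1.3, -0.8, 6.8]
gripper_width: 0.0486
grasp_force: 84.5
time: 11.9
position: [0.4592, -0.341, 0.0872]
ee_rot: [0.001, 0.974, -0.225, 0.001]
ft_force: [-0.1, -0.1, -7.5]
gripper_width: 0.0488
grasp_force: 84.5
turn [ 0.001 -0.003 -0.472] shift [ -37.7 -484.6    2.4] | yaw -116.0 q [ 0.62  0.27 -0.07  1.8   0.02  1.08 -1.48] t 11.9
```

```bash
python3 -m creep '[[0,0,-0.05,-3,-35,0,0],[0,0,-0.12,-8,-95,0,0],[0,0,-0.2,-14,-155,0,0],[0,0,-0.28,-18,-215,0,0],[0,0,-0.36,-22,-275,0,0],[0,0,-0.44,-27,-335,0,0],[0,0,-0.47,-31,-395,0,0],[0,0,-0.47,-36,-440,0,0]]'; python3 plan.py 638 111 114 -89
```

```text
time: 12.9
position: [0.618, 0.0749, 0.0834]
ee_rot: [-0.001, 1.0, 0.01, -0.001]
ft_force: [0.8, -0.8, -6.7]
gripper_width: 0.0483
grasp_force: 84.5
turn [-0.001  0.003  0.002] shift [ 20.7 -35.7  -1.2] | yaw -88.9 q [ 0.1   0.39 -0.36  1.66  0.15  1.12 -1.85] t 12.9
```

```bash
python3 -m creep '[[0,0,0,20,-36,0,0],[0,0,0,20,-36,0,0],[0,0,0,20,-36,0,0],[0,0,0,20,-36,20,0],[0,0,0,20,-36,45,0],[0,0,0,20,-36,65,0],[0,0,0,20,-36,78,0],[0,0,0,20,-36,78,0]]'; python3 plan.py 638 111 21 -89
```

```text
time: 13.9
position: [0.6376, 0.1067, 0.0061]
ee_rot: [0.0, 1.0, 0.008, -0.001]
ft_force: [0.8, 0.4, -6.9]
gripper_width: 0.0483
grasp_force: 84.8
turn [ 0.     0.002 -0.002] shift [ 0.5 -4.3 14.6] | yaw -89.1 q [ 0.03  0.52 -0.35  1.65  0.2   1.01 -1.94] t 13.9
```

```bash
python3 -m creep '[[0,0,0,0,-4,3,0],[0,0,0,0,-4,6,0],[0,0,0,0,-4,9,0],[0,0,0,0,-4,12,0],[0,0,0,0,-4,13,0],[0,0,0,0,-4,14,0],[0,0,0,0,-4,14,0]]'
```

```text
time: 14.78
position: [0.6384, 0.111, -0.0066]
ee_rot: [-0.0, 1.0, 0.008, -0.0]
ft_force: [0.2, -0.9, -7.0]
gripper_width: 0.048
grasp_force: 84.9
```

```bash
python3 -m creep '[[0,0,0,0,0,1,0],[0,0,0,0,0,2,0],[0,0,0,0,0,2,0]]'; python3 -m creep '[[0,0,0,0,0,0.7,0],[0,0,0,0,0,1.4,0],[0,0,0,0,0,1.4,0]]'
```

```text
time: 15.15
position: [0.6385, 0.111, -0.0083]
ee_rot: [0.0, 1.0, 0.008, 0.0]
ft_force: [-1.8, -0.7, -3.4]
gripper_width: 0.0486
grasp_force: 85.2
time: 15.52
position: [0.6385, 0.1111, -0.0084]
ee_rot: [0.0, 1.0, 0.008, 0.0]
ft_force: [-7.7, -1.8, 9.4]
gripper_width: 0.0487
grasp_force: 87.2
```

```bash
python3 -m creep '[[0,0,0,0,0,0,1],[0,0,0,0,0,0,1],[0,0,0,0,0,0,1],[0,0,0,0,0,0,1],[0,0,0,0,0,-40,1],[0,0,0,0,0,-90,1],[0,0,0,0,0,-130,1],[0,0,0,0,0,-130,1]]';  python3 plan.py 613 -92 130 14
```

```text
time: 16.52
position: [0.6407, 0.1117, 0.1241]
ee_rot: [-0.001, 1.0, 0.008, 0.003]
ft_force: [-0.6, -0.7, -0.5]
gripper_width: 0.0851
grasp_force: 0.0
turn [ 0.005 -0.006 -1.799] shift [-31.1 203.3  23.2] | yaw -89.1 q [ 0.04  0.4  -0.37  1.55  0.15  1.21 -1.91] t 16.525
```

```bash
python3 -m creep '[[0,0,-1.8,-31,203,20,1],[0,0,-1.8,-31,203,20,1],[0,0,-1.8,-31,203,20,1],[0,0,-1.8,-31,203,20,1],[0,0,-1.8,-31,203,20,1],[0,0,-1.8,-31,203,20,1],[0,0,-1.8,-31,203,20,1],[0,0,-1.8,-31,203,20,1]]'; python3 -m creep '[[0,0,-0.35,0,0,0,1],[0,0,-0.35,0,0,0,1],[0,0,-0.35,0,0,0,1]]';  python3 plan.py 613 -92 14 14
```

```text
time: 17.52
position: [0.61, -0.0924, 0.0989]
ee_rot: [-0.001, 0.729, 0.684, -0.0]
ft_force: [-0.6, 0.4, 0.2]
gripper_width: 0.0854
grasp_force: 0.0
time: 17.9
position: [0.6101, -0.0924, 0.0991]
ee_rot: [-0.001, 0.602, 0.799, -0.0]
ft_force: [0.1, 0.3, -0.1]
gripper_width: 0.0852
grasp_force: 0.0
turn [-0.001 -0.001  0.035] shift [ -0.5   3.  114.6] | yaw 16.0 q [ 0.55  0.41 -0.6   1.65  0.24  1.17  0.17] t 17.9
```

```bash
python3 -m creep '[[0,0,0.03,0,3,45,1],[0,0,0.03,0,3,80,1],[0,0,0.03,0,3,102,1],[0,0,0.03,0,3,112,1],[0,0,0.03,0,3,114,1],[0,0,0.03,0,3,114,1]]' 80
python3 -m creep '[[0,0,0,0,0,0,0],[0,0,0,0,0,0,0],[0,0,0,0,0,0,0],[0,0,0,0,0,0,0],[0,0,0,0,0,0,0],[0,0,0,0,0,0,0]]' 80
python3 -m creep '[[0,0,0,0,0,-10,0],[0,0,0,0,0,-35,0],[0,0,0,0,0,-75,0],[0,0,0,0,0,-100,0],[0,0,0,0,0,-100,0]]' 80
python3 plan.py 638 284 114 17
```

```text
time: 18.65
position: [0.6143, -0.0916, -0.0129]
ee_rot: [0.001, 0.614, 0.79, 0.0]
ft_force: [0.5, 0.2, 0.1]
gripper_width: 0.0852
grasp_force: 0.0
time: 19.4
position: [0.6138, -0.0917, -0.0134]
ee_rot: [0.0, 0.614, 0.79, 0.0]
ft_force: [-1.4, 0.1, 5.1]
gripper_width: 0.0326
grasp_force: 82.5
time: 20.02
position: [0.6145, -0.0916, 0.0877]
ee_rot: [0.001, 0.613, 0.79, 0.001]
ft_force: [0.3, -0.1, -6.0]
gripper_width: 0.0322
grasp_force: 81.2
turn [ 0.003  0.001 -0.047] shift [358.1 115.7   3.1] | yaw 14.3 q [ 0.54  0.42 -0.59  1.65  0.25  1.15  0.14] t 20.025
```

```bash
python3 - <<'E'
from h import *
d=pickle.load(open("s0.pkl","rb"))
def px(p,o,s): return (np.array(p,float)+.5)/s-.5+np.array(o)
A=plane(d["top"],px([(8,75),(170,31),(195,111),(26,157)],(190,125),4),.013);B=plane(d["scene"],px([(164,44),(64,110),(4,74),(114,20)],(428,205),3),.013)
print(A.mean(0).round(4),B.mean(0).round(4))
for P in(A,B):
    e=np.roll(P,-1,0)-P;print(np.linalg.norm(e,axis=1).round(3),np.degrees(np.arctan2(e[:,1],e[:,0])).round(1))
E
python3 -m creep '[[0,0,0,25,8,0,0],[0,0,0,80,25,0,0],[0,0,0,138,44,0,0],[0,0,0,196,63,0,0],[0,0,-0.04,254,82,0,0],[0,0,-0.04,300,98,0,0],[0,0,-0.04,335,108,0,0],[0,0,-0.04,352,114,0,0]]'; python3 plan.py 638 284 21 17
```

```text
[0.6372 0.282  0.013 ] [0.639  0.2852 0.013 ]
[0.112 0.059 0.116 0.058] [ -73.1 -160.7  106.8   15.5]
[0.127 0.057 0.124 0.046] [ -68.5 -158.2  106.2   26.2]
time: 21.02
position: [0.6349, 0.2802, 0.0838]
ee_rot: [-0.001, 0.596, 0.803, -0.001]
ft_force: [-0.7, -0.7, -5.4]
gripper_width: 0.0325
grasp_force: 80.9
turn [-0.003 -0.001 -0.004] shift [ 2.7  4.3 92.3] | yaw 16.8 q [-0.02  0.59 -0.66  1.45  0.37  1.23 -0.43] t 21.025
```

```bash
python3 -m creep '[[0,0,0,3,4,10,0],[0,0,0,3,4,30,0],[0,0,0,3,4,50,0],[0,0,0,3,4,66,0],[0,0,0,3,4,76,0],[0,0,0,3,4,82,0],[0,0,0,3,4,86,0],[0,0,0,3,4,86,0]]'; python3 -m creep '[[0,0,0,0,0,1.5,0],[0,0,0,0,0,3,0],[0,0,0,0,0,4,0],[0,0,0,0,0,4,0]]';python3 -m creep '[[0,0,0,0,0,1,0],[0,0,0,0,0,2,0],[0,0,0,0,0,2,0]]'
```

```text
time: 22.02
position: [0.6399, 0.2818, 0.0002]
ee_rot: [0.0, 0.598, 0.802, 0.0]
ft_force: [0.1, 0.8, -5.7]
gripper_width: 0.0326
grasp_force: 81.0
time: 22.52
position: [0.6398, 0.2817, -0.0041]
ee_rot: [-0.0, 0.598, 0.802, -0.0]
ft_force: [-0.2, -0.4, -5.6]
gripper_width: 0.0326
grasp_force: 81.0
time: 22.9
position: [0.6397, 0.2817, -0.0061]
ee_rot: [-0.0, 0.598, 0.802, -0.0]
ft_force: [0.9, -0.9, -6.0]
gripper_width: 0.0325
grasp_force: 81.0
```

```bash
python3 -m creep '[[0,0,0,0,0,1,0],[0,0,0,0,0,2,0],[0,0,0,0,0,2,0]]';python3 -m creep '[[0,0,0,0,0,0.7,0],[0,0,0,0,0,1.4,0],[0,0,0,0,0,1.4,0]]'
```

```text
time: 23.28
position: [0.6398, 0.2817, -0.0081]
ee_rot: [-0.0, 0.598, 0.802, -0.0]
ft_force: [0.8, -0.2, -5.7]
gripper_width: 0.0328
grasp_force: 81.0
time: 23.65
position: [0.6399, 0.2817, -0.0083]
ee_rot: [0.0, 0.598, 0.802, 0.0]
ft_force: [-4.7, -2.9, 4.1]
gripper_width: 0.0322
grasp_force: 82.4
```

```bash
python3 -m creep '[[0,0,0,0,0,0,1],[0,0,0,0,0,0,1],[0,0,0,0,0,0,1],[0,0,0,0,0,0,1],[0,0,0,0,0,-40,1],[0,0,0,0,0,-90,1],[0,0,0,0,0,-110,1],[0,0,0,0,0,-110,1]]';  python3 plan.py 444 347 130 80
python3 - <<'E'
from h import *
d=pickle.load(open("s0.pkl","rb"))
def px(p,o,s): return (np.array([p],float)+.5)/s-.5+np.array(o)
print(plane(d["top"],px((93,76),(160,200),4),.04),plane(d["scene"],px((75,51),(415,155),3),.04))
print(plane(d["top"],px((122,88),(335,197),4),.014),plane(d["scene"],px((81,66),(240,192),3),.014))
E
```

```text
time: 24.65
position: [0.6407, 0.2822, 0.1022]
ee_rot: [0.001, 0.598, 0.802, 0.001]
ft_force: [-0.2, 0.1, -0.4]
gripper_width: 0.0856
grasp_force: 0.0
turn [ 3.000e-03  1.000e-03 -1.106e+00] shift [ 118.4 -169.9    1.2] | yaw 16.6 q [-0.02  0.58 -0.66  1.42  0.36  1.26 -0.43] t 24.65
[[0.44335057 0.3450578  0.04      ]] [[0.45129897 0.34182233 0.04      ]]
[[ 0.45264728 -0.12102574  0.014     ]] [[ 0.4572757  -0.12175744  0.014     ]]
```

```bash
python3 -m creep '[[0,0,-1.1,116,-169,0,1],[0,0,-1.1,116,-169,0,1],[0,0,-1.1,116,-169,0,1],[0,0,-1.1,116,-169,0,1],[0,0,-1.1,116,-169,0,1],[0,0,-1.1,116,-169,0,1],[0,0,-1.1,116,-169,0,1],[0,0,-1.1,116,-169,0,1]]'; python3 plan.py 446 345 14 80
```

```text
time: 25.65
position: [0.4444, 0.3441, 0.0998]
ee_rot: [-0.001, 0.092, 0.996, -0.0]
ft_force: [-0.1, -0.0, -1.3]
gripper_width: 0.0855
grasp_force: 0.0
turn [-0.001 -0.001 -0.01 ] shift [ -1.5   1.2 115.3] | yaw 79.4 q [ 0.08  0.4  -0.99  1.77  0.36  1.17  0.37] t 25.65
```

```bash
python3 -m creep '[[0,0,0,-1,1,45,1],[0,0,0,-1,1,80,1],[0,0,0,-1,1,102,1],[0,0,0,-1,1,112,1],[0,0,0,-1,1,114,1],[0,0,0,-1,1,114,1]]' 80
python3 -m creep '[[0,0,0,0,0,0,0],[0,0,0,0,0,0,0],[0,0,0,0,0,0,0],[0,0,0,0,0,0,0],[0,0,0,0,0,0,0],[0,0,0,0,0,0,0]]' 80
python3 -m creep '[[0,0,0,0,0,-10,0],[0,0,0,0,0,-35,0],[0,0,0,0,0,-75,0],[0,0,0,0,0,-120,0],[0,0,0,0,0,-150,0],[0,0,0,0,0,-150,0]]' 80
python3 plan.py 454 -121 164 30
```

```text
time: 26.4
position: [0.4464, 0.3459, -0.0124]
ee_rot: [0.001, 0.09, 0.996, 0.0]
ft_force: [-0.7, -0.2, 0.6]
gripper_width: 0.0853
grasp_force: 0.0
time: 27.15
position: [0.4465, 0.3459, -0.012]
ee_rot: [0.001, 0.09, 0.996, 0.0]
ft_force: [-1.1, -1.3, 9.3]
gripper_width: 0.0532
grasp_force: 83.3
time: 27.9
position: [0.4466, 0.346, 0.1384]
ee_rot: [0.001, 0.09, 0.996, 0.001]
ft_force: [-0.8, 0.4, -8.4]
gripper_width: 0.0532
grasp_force: 86.4
turn [0.003 0.002 0.866] shift [ -91.3 -458.1    3.2] | yaw 79.6 q [ 0.1   0.36 -1.01  1.72  0.33  1.24  0.4 ] t 27.9
```

```bash
python3 look.py d1 120 165 390 110
```

```text
(no output)
```

View pics/d1.png

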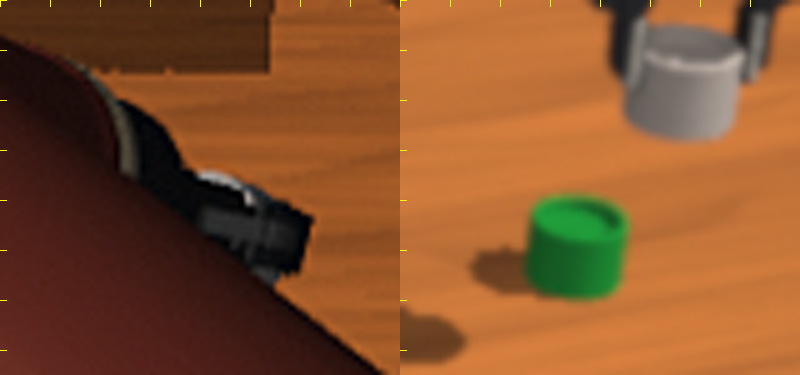

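The right crop shows the die held level, with its top rim centred at about scene pixel (447.6, 119).

```bash
python3 - <<'E'
from h import *
b=pickle.load(open("d1.pkl","rb"));print(plane(b["scene"],[(447.6,118.5),(447.6,119.5)],.190).round(4))
E
python3 plan.py 447 346 164 79.6
```

```text
[[0.4487 0.3445 0.19  ]
 [0.454  0.3414 0.19  ]]
turn [-0.001 -0.001  0.   ] shift [-1.2  1.8  0.8] | yaw 79.6 q [ 0.1   0.37 -1.01  1.73  0.33  1.23  0.4 ] t 28.0
```

```bash
python3 -m creep '[[0,0,0,-4,-25,0,0],[0,0,0,-13,-75,0,0],[0,0,0,-23,-133,0,0],[0,0,0,-33,-191,0,0],[0,0,0,-43,-249,0,0],[0,0,0,-53,-307,0,0],[0,0,0,-63,-365,0,0],[0,0,0,-73,-410,0,0]]'; python3 plan.py 451 -120 164 80
```

```text
time: 29.0
position: [0.442, -0.0738, 0.1349]
ee_rot: [-0.001, 0.091, 0.996, -0.0]
ft_force: [0.4, -0.3, -5.9]
gripper_width: 0.0534
grasp_force: 86.9
turn [-0.    -0.003 -0.008] shift [-17.2 -43.8   0.3] | yaw 79.5 q [ 0.88  0.01 -0.8   1.98  0.01  1.15  1.46] t 29.0
```

```bash
python3 -m creep '[[0,0,0,-17,-43,0,0],[0,0,0,-17,-43,0,0],[0,0,0,-17,-43,0,0],[0,0,0,-17,-43,25,0],[0,0,0,-17,-43,60,0],[0,0,0,-17,-43,85,0],[0,0,0,-17,-43,100,0],[0,0,0,-17,-43,100,0]]'; python3 plan.py 451 -120 22.5 80
```

```text
time: 30.0
position: [0.4522, -0.1155, 0.0358]
ee_rot: [-0.001, 0.09, 0.996, 0.0]
ft_force: [-0.3, -0.9, -6.6]
gripper_width: 0.0531
grasp_force: 86.7
turn [ 0.001 -0.002 -0.005] shift [ 0.2 -4.7 42.8] | yaw 79.7 q [ 0.86  0.2  -0.76  2.05  0.17  0.95  1.41] t 30.0
```

Before going down, a quick check by ray: the die's position against the tray.

```bash
python3 -m creep '[[0,0,0,0,-5,10,0],[0,0,0,0,-5,15,0],[0,0,0,0,-5,15,0]]'; python3 look.py d2 325 180 225 165
```

```text
time: 30.38
position: [0.4519, -0.1215, 0.0215]
ee_rot: [-0.0, 0.09, 0.996, 0.0]
ft_force: [-0.6, 0.6, -6.1]
gripper_width: 0.0532
grasp_force: 87.0
```

View pics/d2.png

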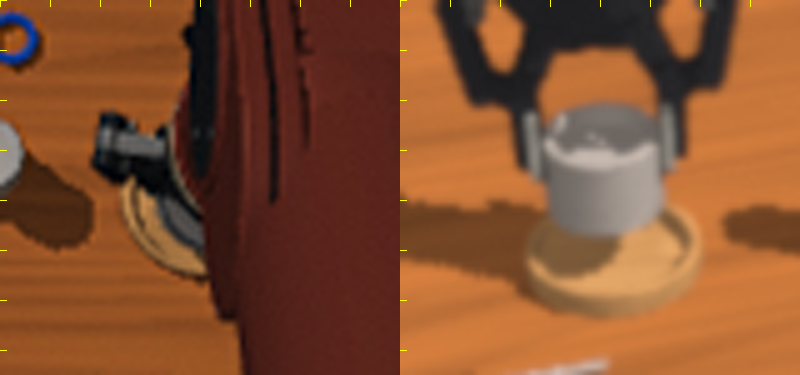

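The die hangs level over the tray, its top centre at about scene pixel (265.6, 191.6) and the tray rim centred near (267, 214).

```bash
python3 - <<'E'
from h import *
b=pickle.load(open("d2.pkl","rb"));print(plane(b["scene"],[(265.6,191.6),(266,192)],.0735).round(4))
E
python3 -m creep '[[0,0,0,0,1,6,0],[0,0,0,0,1,12,0],[0,0,0,0,1,17,0],[0,0,0,0,1,21,0],[0,0,0,0,1,24,0],[0,0,0,0,1,26,0],[0,0,0,0,1,26,0]]'
python3 -m creep '[[0,0,0,0,0,1,0],[0,0,0,0,0,2,0],[0,0,0,0,0,2,0]]'
```

```text
[[ 0.4535 -0.1192  0.0735]
 [ 0.4555 -0.1186  0.0735]]
time: 31.35
position: [0.4522, -0.1204, -0.0044]
ee_rot: [-0.0, 0.09, 0.996, 0.0]
ft_force: [0.2, 0.4, -6.6]
gripper_width: 0.053
grasp_force: 87.0
time: 31.72
position: [0.4522, -0.1204, -0.0064]
ee_rot: [-0.0, 0.09, 0.996, 0.0]
ft_force: [-0.5, -0.1, -7.1]
gripper_width: 0.0531
grasp_force: 87.0
```

```bash
python3 -m creep '[[0,0,0,0,0,0.7,0],[0,0,0,0,0,1.4,0],[0,0,0,0,0,1.4,0]]';python3 -m creep '[[0,0,0,0,0,0.5,0],[0,0,0,0,0,1,0],[0,0,0,0,0,1,0]]'
```

```text
time: 32.1
position: [0.4523, -0.1204, -0.0071]
ee_rot: [-0.0, 0.09, 0.996, -0.0]
ft_force: [-5.5, 1.1, 8.3]
gripper_width: 0.053
grasp_force: 89.0
time: 32.48
position: [0.4523, -0.1205, -0.0071]
ee_rot: [-0.0, 0.09, 0.996, -0.001]
ft_force: [-12.0, 1.7, 24.6]
gripper_width: 0.0531
grasp_force: 90.8
```

```bash
python3 -m creep '[[0,0,0,0,0,0,1],[0,0,0,0,0,0,1],[0,0,0,0,0,0,1],[0,0,0,0,0,0,1],[0,0,0,0,0,-40,1],[0,0,0,0,0,-90,1],[0,0,0,0,0,-130,1],[0,0,0,0,0,-130,1]]';  python3 plan.py 612 -295 150 29.5
```

```text
time: 33.48
position: [0.4543, -0.121, 0.1241]
ee_rot: [0.003, 0.09, 0.996, -0.001]
ft_force: [0.0, -0.3, -0.2]
gripper_width: 0.0853
grasp_force: 0.0
turn [0.001 0.006 0.875] shift [-186.5 -142.8    4.8] | yaw 79.6 q [ 0.93  0.07 -0.78  1.96  0.06  1.13  1.51] t 33.475
```

```bash
python3 -m creep '[[0,0,0.875,-187,-143,0,1],[0,0,0.875,-187,-143,0,1],[0,0,0.875,-187,-143,0,1],[0,0,0.875,-187,-143,0,1],[0,0,0.875,-187,-143,0,1],[0,0,0.875,-187,-143,0,1],[0,0,0.875,-187,-143,0,1],[0,0,0.875,-187,-143,0,1]]'; python3 plan.py 612 -295 22 29.5
```

```text
time: 34.48
position: [0.6102, -0.2943, 0.1213]
ee_rot: [0.0, 0.503, 0.864, -0.0]
ft_force: [1.3, -1.2, 0.0]
gripper_width: 0.0854
grasp_force: 0.0
turn [-0.     0.     0.002] shift [ -1.4   1.2 128.8] | yaw 29.6 q [ 0.78  0.5  -0.55  1.46  0.26  1.25  0.72] t 34.475
```

```bash
python3 -m creep '[[0,0,0,0,1,45,1],[0,0,0,0,1,80,1],[0,0,0,0,1,105,1],[0,0,0,0,1,120,1],[0,0,0,0,1,128,1],[0,0,0,0,1,128,1],[0,0,0,0,1,128,1]]' 70
python3 -m creep '[[0,0,0,0,0,0,0],[0,0,0,0,0,0,0],[0,0,0,0,0,0,0],[0,0,0,0,0,0,0],[0,0,0,0,0,0,0],[0,0,0,0,0,0,0]]' 70
python3 -m creep '[[0,0,0,0,0,-10,0],[0,0,0,0,0,-35,0],[0,0,0,0,0,-75,0],[0,0,0,0,0,-120,0],[0,0,0,0,0,-150,0],[0,0,0,0,0,-150,0]]' 70
python3 plan.py 440 128 175 10
```

```text
time: 35.35
position: [0.612, -0.2945, -0.0057]
ee_rot: [0.001, 0.504, 0.864, 0.0]
ft_force: [-0.6, 0.1, 0.1]
gripper_width: 0.0853
grasp_force: 0.0
time: 36.1
position: [0.612, -0.2944, -0.0057]
ee_rot: [0.001, 0.504, 0.864, 0.0]
ft_force: [-0.6, 0.1, 6.7]
gripper_width: 0.0517
grasp_force: 74.0
time: 36.85
position: [0.6126, -0.2945, 0.1461]
ee_rot: [0.002, 0.504, 0.864, 0.0]
ft_force: [-0.4, -0.1, -3.0]
gripper_width: 0.0517
grasp_force: 73.4
turn [0.003 0.003 0.34 ] shift [452.7  57.9  -0.9] | yaw 29.5 q [ 0.78  0.48 -0.55  1.43  0.26  1.29  0.72] t 36.85
```

```bash
python3 -m creep '[[0,0,0.05,25,3,0,0],[0,0,0.1,80,10,0,0],[0,0,0.15,138,18,0,0],[0,0,0.2,196,25,0,0],[0,0,0.25,254,33,0,0],[0,0,0.3,312,40,0,0],[0,0,0.34,370,47,0,0],[0,0,0.34,415,53,0,0]]'; python3 plan.py 440 128 80 10
```

```text
time: 37.85
position: [0.4509, 0.0949, 0.1419]
ee_rot: [-0.001, 0.642, 0.766, -0.001]
ft_force: [1.6, 0.5, -2.4]
gripper_width: 0.0517
grasp_force: 73.4
turn [-0.002  0.     0.001] shift [34.5 -4.7 91.4] | yaw 10.1 q [ 0.48  0.04 -0.79  1.95  0.03  1.17 -0.14] t 37.85
```

```bash
python3 -m creep '[[0,0,0,34,-5,0,0],[0,0,0,34,-5,0,0],[0,0,0,34,-5,20,0],[0,0,0,34,-5,50,0],[0,0,0,34,-5,75,0],[0,0,0,34,-5,90,0],[0,0,0,34,-5,90,0]]'; python3 plan.py 440 128 80 10; python3 look.py c1 232 180 325 140
```

```text
time: 38.72
position: [0.4413, 0.1251, 0.0521]
ee_rot: [-0.001, 0.643, 0.766, -0.001]
ft_force: [-0.2, -0.3, -2.0]
gripper_width: 0.0515
grasp_force: 73.4
turn [-0.003 -0.001  0.   ] shift [ 3.1 -0.8  1.6] | yaw 10.0 q [ 0.4   0.17 -0.82  2.05  0.14  0.98 -0.32] t 38.725
```

View pics/c1.png

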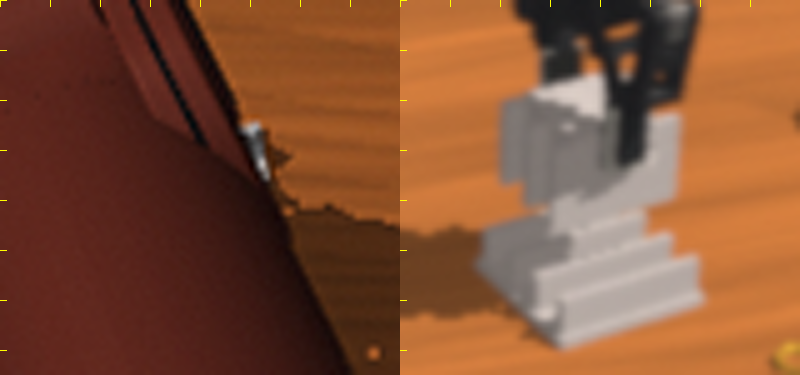

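The block hangs level over the base. In the scene view its front fin's foot runs from about (354,187) to (380,178.6), and the base's front fin top from (357,200) to (384,191).

Run:
```python
from h import *
c=pickle.load(open("c1.pkl","rb"))["scene"]
a=np.radians(10);R=np.array([[np.cos(a),np.sin(a)],[-np.sin(a),np.cos(a)]])
f=lambda p,z:((plane(c,[p],z)[0,:2]-[.440,.128])@R.T*1000).round(1)
print("block",f((380,178.6),.058),f((354.2,187.2),.058),"base",f((384,191.2),.026),f((357,200.2),.026))
# all four base fin tops from first picture
s=pickle.load(open("s0.pkl","rb"))["scene"];z=np.array((8,300/37))
for p,q in(((372,150),(155,215)),((330,115),(115,180)),((288,75),(75,140)),((248,42),(35,100))):
    g=lambda p:((plane(s,[(np.array(p)+.5)/z-.5+np.array((338,173))],.026)[0,:2]-[.440,.128])@R.T*1000).round(1)
    print(g(p),g(q))
t=pickle.load(open("s0.pkl","rb"))["top"]
for p,q in(((50,72),(305,25)),((70,152),(315,118)),((75,230),(328,192)),((83,298),(340,265))):
    g=lambda p:((plane(t,[(np.array(p)+.5)/z-.5+np.array((246,202))],.026)[0,:2]-[.440,.128])@R.T*1000).round(1)
    print("top",g(p),g(q))
```

```text
block [27.2 33.4] [ 30.9 -43.2] base [39.4 39.6] [ 41.7 -40.6]
[39.  40.1] [ 37.4 -38.2]
[15.9 39.7] [ 15.3 -39.1]
[-10.3  40.9] [-10.  -38.6]
[-33.4  40.5] [-36. -38.]
top [36.  40.1] [ 37.9 -43.3]
top [ 9.6 37.2] [  7.8 -42.1]
top [-15.2  39. ] [-16.2 -42.8]
top [-36.8  39.4] [-39.7 -43.1]
```

```bash
python3 -m creep '[[0,0,0,3,0,6,0],[0,0,0,3,0,14,0],[0,0,0,3,0,20,0],[0,0,0,3,0,25,0],[0,0,0,3,0,30,0],[0,0,0,3,0,33,0],[0,0,0,3,0,36,0],[0,0,0,3,0,36,0]]'
python3 -m creep '[[0,0,0,0,0,4,0],[0,0,0,0,0,8,0],[0,0,0,0,0,11,0],[0,0,0,0,0,13,0],[0,0,0,0,0,13,0]]'
python3 -m creep '[[0,0,0,0,0,1,0],[0,0,0,0,0,2,0],[0,0,0,0,0,2,0]]'; python3 plan.py 440 128 29.5 10
```

```text
time: 39.83
position: [0.4416, 0.1287, 0.0171]
ee_rot: [-0.0, 0.643, 0.766, -0.0]
ft_force: [-0.7, -0.3, -2.8]
gripper_width: 0.052
grasp_force: 73.4
time: 40.45
position: [0.4416, 0.1287, 0.0041]
ee_rot: [-0.0, 0.643, 0.766, -0.0]
ft_force: [-1.0, -0.3, -2.8]
gripper_width: 0.0517
grasp_force: 73.4
time: 40.83
position: [0.4417, 0.1286, 0.0022]
ee_rot: [-0.0, 0.643, 0.766, -0.0]
ft_force: [0.2, 0.3, -3.2]
gripper_width: 0.0518
grasp_force: 73.4
turn [-0. -0.  0.] shift [-0.3 -1.8  2.2] | yaw 10.0 q [ 0.36  0.26 -0.8   2.09  0.24  0.88 -0.4 ] t 40.825
```

```bash
python3 -m creep '[[0,0,0,0,0,1,0],[0,0,0,0,0,2,0],[0,0,0,0,0,2,0]]';python3 -m creep '[[0,0,0,0,0,0.5,0],[0,0,0,0,0,1,0],[0,0,0,0,0,1,0]]'
```

```text
time: 41.2
position: [0.4417, 0.1287, 0.0002]
ee_rot: [-0.0, 0.643, 0.766, 0.0]
ft_force: [0.5, 0.3, -0.5]
gripper_width: 0.0518
grasp_force: 73.5
time: 41.58
position: [0.4417, 0.1286, 0.0001]
ee_rot: [0.0, 0.643, 0.766, -0.0]
ft_force: [-6.6, -2.4, 16.3]
gripper_width: 0.0517
grasp_force: 75.7
```

```bash
python3 -m creep '[[0,0,0,0,0,0,1],[0,0,0,0,0,0,1],[0,0,0,0,0,0,1],[0,0,0,0,0,0,1],[0,0,0,0,0,-40,1],[0,0,0,0,0,-95,1],[0,0,0,0,0,-150,1],[0,0,0,0,0,-180,1]]'; python3 plan.py 330 -520 230 -50
```

```text
time: 42.58
position: [0.4426, 0.1291, 0.1821]
ee_rot: [0.001, 0.643, 0.766, 0.001]
ft_force: [-0.2, -0.4, -0.4]
gripper_width: 0.0856
grasp_force: 0.0
turn [ 3.000e-03 -1.000e-03  1.048e+00] shift [-619.5 -223.9  -18.8] | yaw 10.0 q [ 0.48 -0.01 -0.84  1.9  -0.    1.25 -0.18] t 42.575
```

```bash
python3 -m creep '[[0,0,0.4,-130,10,-10,1],[0,0,0.4,-130,10,-10,1],[0,0,0.6,-250,0,-10,1],[0,0,0.6,-250,0,-10,1],[0,0,0.9,-370,-40,-10,1],[0,0,0.9,-370,-40,-10,1],[0,0,1.04,-490,-100,-10,1],[0,0,1.04,-490,-100,-10,1]]'; python3 -m creep '[[0,0,0,0,-50,0,1],[0,0,0,-40,-90,0,1],[0,0,0,-40,-90,0,1]]'
python3 - <<'E'
from station import manip
import cv2,pickle,numpy as np
d={n:manip.snapshot(n) for n in("top","scene")};pickle.dump(d,open("f.pkl","wb"))
a=cv2.resize(d["top"]["img"][125:260,170:410],(800,450),interpolation=cv2.INTER_CUBIC)
s=cv2.resize(d["scene"]["img"][160:280,225:495][:, :],(338,150),interpolation=cv2.INTER_CUBIC)
c=np.zeros((150,800,3),np.uint8);c[:,:338]=s;cv2.imwrite("pics/f.png",np.vstack([a,c]))
E
```

```text
time: 43.58
position: [0.4311, -0.3619, 0.1892]
ee_rot: [0.0, 0.939, 0.345, 0.0]
ft_force: [1.3, -0.3, -0.2]
gripper_width: 0.0853
grasp_force: 0.0
time: 43.95
position: [0.3395, -0.3178, 0.189]
ee_rot: [-0.0, 0.939, 0.344, -0.001]
ft_force: [0.3, 0.2, 0.7]
gripper_width: 0.0852
grasp_force: 0.0
```

View pics/f.png

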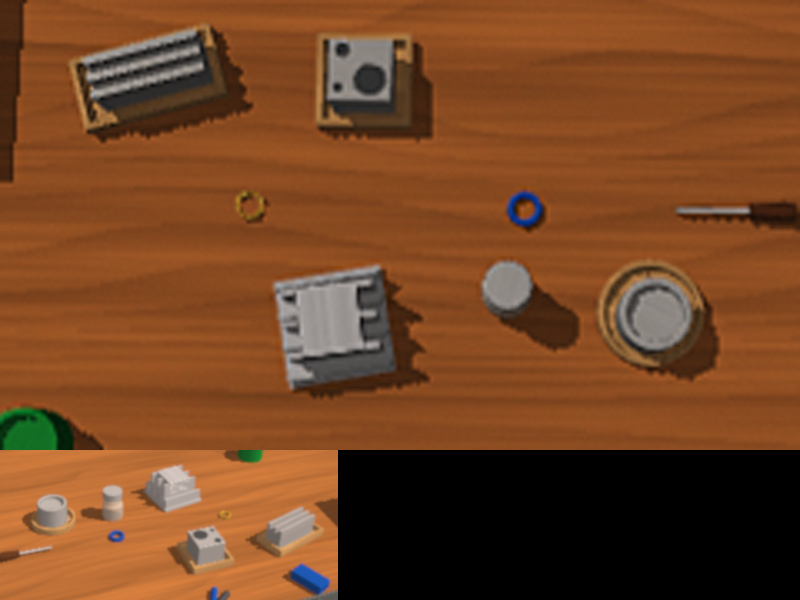

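The picture shows all four tools level in their places (display pixels: swage about (147,63), square (360,70), cooling block (330,322), die (654,314)), and the jar at (507,287), upright. One numeric check remains.

Run:
```python
from h import *
c=pickle.load(open("f.pkl","rb"))["top"]
def f(p,z): return plane(c,[(np.array(p)+.5)/(800/240)-.5+np.array((170,125))],z)[0,:2]*1000
for n,p,z,t in(("sq",(361,70),.045,(638,111)),("sw",(146,63),.045,(638,283)),("cool",(330,321),.054,(440,128)),("die",(654,314),.045,(454,-121)),("jar",(507,287),.06,(470,-6.5))):
    print(n,(f(p,z)-t).round(1))
```

```text
sq [-1.  -1.5]
sw [ 1.8 -5.9]
cool [-0.8 -2. ]
die [-5.1  2. ]
jar [-3.9 -0. ]
```

All offsets are within tolerance, so I'm handing in.

```bash
python3 -c "
from station import manip
print(manip.close_job())"
```

```text
the job is handed in; nothing more can be done
None
```

All four tools are in their places, released and lying flat, with measured offsets of at most about 6 mm from centre; the jar is still upright where it was, and the job was handed in at about 44 s with no verdict returned.

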